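Load the dispatch carrier in reverse order

ROBOT

A 6-joint arm with a two-finger parallel gripper is mounted at the origin on the work surface. World frame = base frame: x ahead of the robot, y to its left, z up, the work surface at z = 0. Lengths are in m, angles in rad, forces in N, time in s.
With the tool pointing down it reaches from about 0.3 to 0.875 m from the base axis. Payload 6.4 kg.
Tool frame: the origin (TCP) lies midway between the tips of the shut fingers; the grasp point (between the pads) lies 19 mm behind it; z points along the fingers, y is the direction in which the jaws open and shut (so a half turn about z gives the same grasp; the last joint's range is limited). The gripper opens to 85 mm and grips with 20 to 120 N. Pads are 22 mm wide; open, the fingers measure 114 mm over their backs; the gripper's body (76 mm by 85 mm) begins 54 mm behind the grasp point. The pads swing forward as they close: fully open they stand 13 mm farther back than shut.
Start: joints at [-1.432, 0.181, 1.607, -0, 1.354, -0.206], TCP at [0.194, -0.541, 0.231] pointing down, gripper open.
Joint ranges: [-2.99, 2.99], [-0.89, 2.07], [0.3, 2.58], [-1.14, 4.28], [0, 2.63], [-3.12, 3.12]. Speed limits (rad/s): [2.57, 2.57, 3.01, 3.14, 3.14, 3.14].

INTERFACE

Orientations are given as a unit quaternion [w, x, y, z].
In Python, from bench import get_obs, camera, hand_in gives the robot as it stands.
- The arm moves only by the tool drive_tool, never from a script. Its argument "deltas" is a list of rows, each a list of 2 entries, a list of its own where there are three numbers: the shift along the world's x, y, z in m, then the turn about the world's z in rad. A call has 1 to 10 rows; each row shifts and turns the pose as measured when the row begins; what a row does not reach is not made up. A row lasts 1/10 s, in which the tool goes at most 50 mm and 8.59 degrees, less where a joint would pass 70% of its speed; a pose out of reach is approached as far as the arm can. A call is refused whole if a number of a shift passes 0.05 or a number of a turn 0.15, either way. A call with a gripper value outside its range is refused whole. "gripper" is the opening, from 0 (shut) to 1 (fully open), set as the call begins (left out, the last holds). The fingers move at their own pace and stop on an object; the grip force is fixed at half the most. Time passes only in rows, so rows that do not move let the fingers close. It gives the time, the measured TCP pose, the force and the opening at its end, in the units of the state.
- get_obs(): the state, without advancing time (a new reading comes with each control period).
- camera(name): name is "side" or "top"; returns a dict with "frame" (420x560x3 uint8, red, green, blue), "fx", "fy", "cx", "cy" (pixels), "eye" and "attitude" of the camera in the world. Camera axes: x right, y down, z forward; pixel columns grow to the right and rows downward; lengths in m; the calibration is good to about 2 mm. A picture is of the moment at which its call begins. There is no depth.
- hand_in(): hands the job in, once; it reports no verdict.
The state is a dict: "time_s": time; "q": joint angles; "dq": joint speeds; "joint_efforts": joint torques, N m; "eef_pos": TCP position; "eef_rot": TCP orientation; "wrist_force": force on the tool from outside, world axes, zero at the start; "torque": the same for the moment, N m; "opening": opening from 0.0 (shut) to 1.0 (fully open).
Only numpy, scipy, OpenCV 4.12 (cv2) and the standard library are available. Lean on these libraries where they do the work, as an engineer would, in place of code of your own. Each camera call takes 0.05 s, during which the arm holds its last target.

TASK

A bottle, a tin, a carton and a jar stand in a row in the grey staging rack on the packing bench; move them into the four pockets of the orange dispatch carrier in reverse order, so that the item at the left end of the staging rack ends in the right-hand end pocket of the carrier, the second from the left in the second pocket from the right, and so on (left and right as the robot sees them; each rack has an upright blue plate at its left end). Set each item down gently, without letting it drop, standing upright on the floor of its own pocket, and let go of it. Leave the tape roll and the open cardboard box where they are.

Things in the scene. Friction and masses are not known exactly. Their poses are not given: they have to be found in the camera images.
- bottle: white plastic bottle with a narrower white screw cap, loose, upright: straight round body 40 mm in diameter up to 80 mm, then a shoulder and the cap (25 mm diameter) to 108 mm overall; 0.15 to 0.31 kg. Origin at the centre of its underside, z up along it.
- tin: plain closed steel tin, loose, upright: straight cylinder 44 mm in diameter, 75 mm high; 0.18 to 0.37 kg. Origin at the centre of its underside, z up along it.
- carton: small closed plain cardboard carton, loose, upright: 36 mm along its x, 50 mm along its y, 95 mm high, stiff; 0.10 to 0.21 kg; it may start turned up to 0.3 rad from the rack. Origin at the centre of its underside, z up along it.
- jar: squat amber glass jar with black lid, loose, upright: body 52 mm in diameter up to 47 mm, lid 49 mm in diameter up to 60 mm overall; 0.17 to 0.34 kg. Origin at the centre of its underside, z up along it.
- staging_rack: fixed grey rack the items start in, nearer or farther than the carrier: base 92 (x) by 340 (y) by 12 mm, with four dark grey saucers along its y at +120, +40, -40, -120 mm; an upright blue plate 50 mm high at its left (+y) end, a grey one 22 mm high at its right. Origin at the centre of its underside, on the bench; x points away from the robot, y to its left; yaw within 0.12 rad.
- carrier: fixed orange tray, 80 (x) by 328 (y) mm, of four empty open pockets with centres at x = 0, y = +120, +40, -40, -120 mm; pockets 72 (x) by 76 (y) mm inside, floor 4 mm and tops of the 4 mm walls 16 mm above the origin; upright blue plate 50 mm high at its left (+y) end. Origin at the centre of its underside, on the bench; x points away from the robot, y to its left; yaw within 0.12 rad.
- saucer_bottle: the fixed square dark grey saucer in the staging rack in which the bottle starts; it marks the bottle's place in the starting row. 72 mm square, floor 3 mm and wall tops 9 mm above its origin; all four look alike. Origin at the centre of its underside, 12 mm above the bench; axes parallel to the staging rack's.
- saucer_tin: the fixed square dark grey saucer in the staging rack in which the tin starts; it marks the tin's place in the starting row. 72 mm square, floor 3 mm and wall tops 9 mm above its origin; all four look alike. Origin at the centre of its underside, 12 mm above the bench; axes parallel to the staging rack's.
- saucer_carton: the fixed square dark grey saucer in the staging rack in which the carton starts; it marks the carton's place in the starting row. 72 mm square, floor 3 mm and wall tops 9 mm above its origin; all four look alike. Origin at the centre of its underside, 12 mm above the bench; axes parallel to the staging rack's.
- saucer_jar: the fixed square dark grey saucer in the staging rack in which the jar starts; it marks the jar's place in the starting row. 72 mm square, floor 3 mm and wall tops 9 mm above its origin; all four look alike. Origin at the centre of its underside, 12 mm above the bench; axes parallel to the staging rack's.
- tape_roll: bystander: roll of brown packing tape lying flat to the left of the racks, 100 mm in diameter, 48 mm high; to be left alone. Origin at the centre of its underside.
- stock_box: bystander: empty open cardboard box to the right of the racks, 160 x 130 x 70 mm; to be left alone. Origin at the centre of its underside.
There are look-alikes about, which are no part of the job. Leave any purple look-alike of the bottle alone.

How it is judged:
At the end, for the whole second after the job is handed in: Each item stands on the floor (within 4 mm) of the carrier pocket that mirrors its starting place (first from the left to first from the right, and so on), within 22 mm of the pocket's centre in each direction, upright within 0.1 rad, at rest and released (((y of saucer_bottle in the frame of staging_rack between 0.09 and 0.15 m and y of bottle in the frame of carrier between -0.142 and -0.098 m) or (y of saucer_bottle in the frame of staging_rack between 0.01 and 0.07 m and y of bottle in the frame of carrier between -0.062 and -0.018 m) or (y of saucer_bottle in the frame of staging_rack between -0.07 and -0.01 m and y of bottle in the frame of carrier between 0.018 and 0.062 m) or (y of saucer_bottle in the frame of staging_rack between -0.15 and -0.09 m and y of bottle in the frame of carrier between 0.098 and 0.142 m)) and x of bottle in the frame of carrier between -0.022 and 0.022 m and z of bottle in the frame of carrier between 0 and 0.008 m and angle between each of bottle, tin, carton, jar's own z axis and vertical below 0.1 rad and linear speed of each of bottle, tin, carton, jar below 0.02 m/s and contact force between the fingers and bottle below 0.1 N and ((y of saucer_tin in the frame of staging_rack between 0.09 and 0.15 m and y of tin in the frame of carrier between -0.142 and -0.098 m) or (y of saucer_tin in the frame of staging_rack between 0.01 and 0.07 m and y of tin in the frame of carrier between -0.062 and -0.018 m) or (y of saucer_tin in the frame of staging_rack between -0.07 and -0.01 m and y of tin in the frame of carrier between 0.018 and 0.062 m) or (y of saucer_tin in the frame of staging_rack between -0.15 and -0.09 m and y of tin in the frame of carrier between 0.098 and 0.142 m)) and x of tin in the frame of carrier between -0.022 and 0.022 m and z of tin in the frame of carrier between 0 and 0.008 m and contact force between the fingers and tin below 0.1 N and ((y of saucer_carton in the frame of staging_rack between 0.09 and 0.15 m and y of carton in the frame of carrier between -0.142 and -0.098 m) or (y of saucer_carton in the frame of staging_rack between 0.01 and 0.07 m and y of carton in the frame of carrier between -0.062 and -0.018 m) or (y of saucer_carton in the frame of staging_rack between -0.07 and -0.01 m and y of carton in the frame of carrier between 0.018 and 0.062 m) or (y of saucer_carton in the frame of staging_rack between -0.15 and -0.09 m and y of carton in the frame of carrier between 0.098 and 0.142 m)) and x of carton in the frame of carrier between -0.022 and 0.022 m and z of carton in the frame of carrier between 0 and 0.008 m and contact force between the fingers and carton below 0.1 N and ((y of saucer_jar in the frame of staging_rack between 0.09 and 0.15 m and y of jar in the frame of carrier between -0.142 and -0.098 m) or (y of saucer_jar in the frame of staging_rack between 0.01 and 0.07 m and y of jar in the frame of carrier between -0.062 and -0.018 m) or (y of saucer_jar in the frame of staging_rack between -0.07 and -0.01 m and y of jar in the frame of carrier between 0.018 and 0.062 m) or (y of saucer_jar in the frame of staging_rack between -0.15 and -0.09 m and y of jar in the frame of carrier between 0.098 and 0.142 m)) and x of jar in the frame of carrier between -0.022 and 0.022 m and z of jar in the frame of carrier between 0 and 0.008 m and contact force between the fingers and jar below 0.1 N); the robot touches nothing.
It fails at once if an item was dropped (moved faster than 0.8 m/s, as after a fall of more than about 30 mm, while not held) ((linear speed of bottle above 0.8 m/s and contact force between the fingers and bottle below 0.05 N) or (linear speed of tin above 0.8 m/s and contact force between the fingers and tin below 0.05 N) or (linear speed of carton above 0.8 m/s and contact force between the fingers and carton below 0.05 N) or (linear speed of jar above 0.8 m/s and contact force between the fingers and jar below 0.05 N)).
It fails at once if the tape roll or the cardboard box was moved by more than 30 mm (distance of any of tape_roll, stock_box from where it was at the start of the episode above 0.03 m).
It also fails if it takes over 83 s, if anything falls off the work surface, if the arm or the gripper's body presses on something with over 40 N, if the wrist force passes 120 N, or if a joint passes its speed limit or range.

## Working session

There is one attempt and no reset: what is moved stays moved. The work goes in short steps, Python scripts to look and compute and a tool call to move; the robot and the scene stay as the last step left them, time stands still between calls to the robot, and variables do not carry over. Pictures are saved under pics/ and viewed, and the job is handed in when it is done.

Besides the shell and the picture viewer there is one more tool, called after "Request:" as name(argument=value, ...) on one line, values as JSON. drive_tool: Moves the arm, as the interface text tells. Its arguments: {"type":"object","properties":{"deltas":{"type":"array","items":{"type":"array"}},"gripper":{"type":"number"}},"required":["deltas"]}

```bash
mkdir -p pics; ls; python3 - <<'E'
from bench import get_obs,camera
import cv2,json,numpy as np
for n in("top","side"):
    c=camera(n); cv2.imwrite(f"pics/{n}0.png",c["frame"][:,:,::-1])
    print(n,{k:v for k,v in c.items() if k!="frame"})
o=get_obs();print(o)
E
```

```text
pics
top {'fx': 545.4404963809116, 'fy': 545.4404963809116, 'cx': 279.58741409894736, 'cy': 213.44033067793183, 'eye': array([ 0.37562632, -0.03237103,  1.61917007]), 'attitude': array([ 0.03029492, -0.69687735,  0.71619041, -0.02270398])}
side {'fx': 537.3239118433937, 'fy': 537.3239118433937, 'cx': 273.36147002166, 'cy': 207.87186523075877, 'eye': array([0.22239935, 1.00028747, 1.13940651]), 'attitude': array([ 0.05116159, -0.12096761,  0.91926711, -0.37107587])}
{'time_s': 0.1, 'q': array([-1.43232385e+00,  1.81487943e-01,  1.60792920e+00,  5.10540904e-06,
        1.35379733e+00, -2.06294137e-01]), 'dq': array([ 2.53226800e-04, -7.38664481e-04, -3.32891282e-03,  2.67152259e-03,
       -9.00620412e-05,  6.88920055e-04]), 'joint_efforts': array([ 7.46255519e-04, -4.45874727e+01, -3.52239025e+01, -3.19376459e-04,
        4.05576982e-03,  4.68456199e-05]), 'eef_pos': array([ 0.19428641, -0.54064264,  0.23045208]), 'eef_rot': array([-8.10359146e-04,  9.85178525e-01,  1.71530218e-01,  2.99843153e-05]), 'wrist_force': array([0.02708844, 0.02644686, 0.13658719]), 'torque': array([-0.02819365, -0.00695149,  0.01904342]), 'opening': 0.996878698211861}
```

View pics/top0.png

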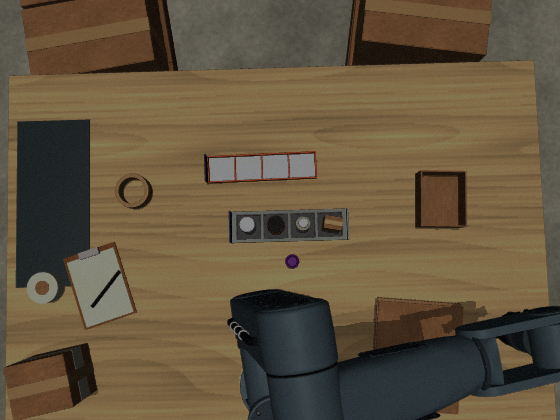

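View pics/side0.png

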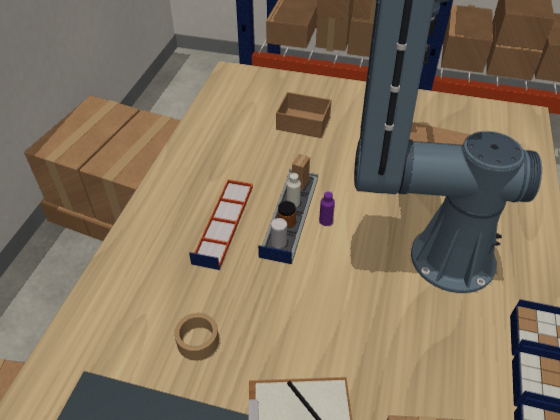

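```bash
python3 - <<'E'
import cv2
a=cv2.imread("pics/top0.png");cv2.imwrite("pics/top0c.png",cv2.resize(a[145:275,195:355],None,fx=5,fy=4.6 if 0 else 4.6,interpolation=cv2.INTER_CUBIC)[:600])
b=cv2.imread("pics/side0.png");cv2.imwrite("pics/side0c.png",cv2.resize(b[145:275,185:345],None,fx=5,fy=4.6,interpolation=cv2.INTER_CUBIC)[:600])
E
```

```text
(no output)
```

View pics/top0c.png

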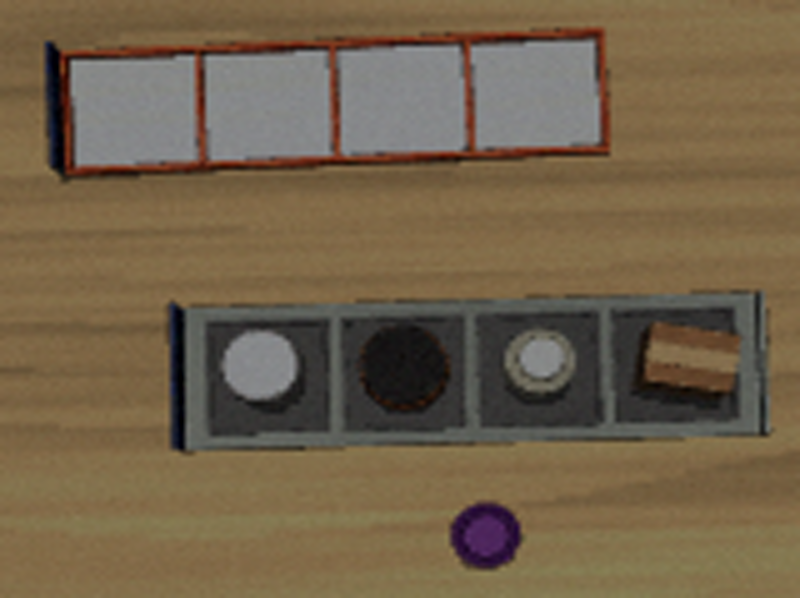

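View pics/side0c.png

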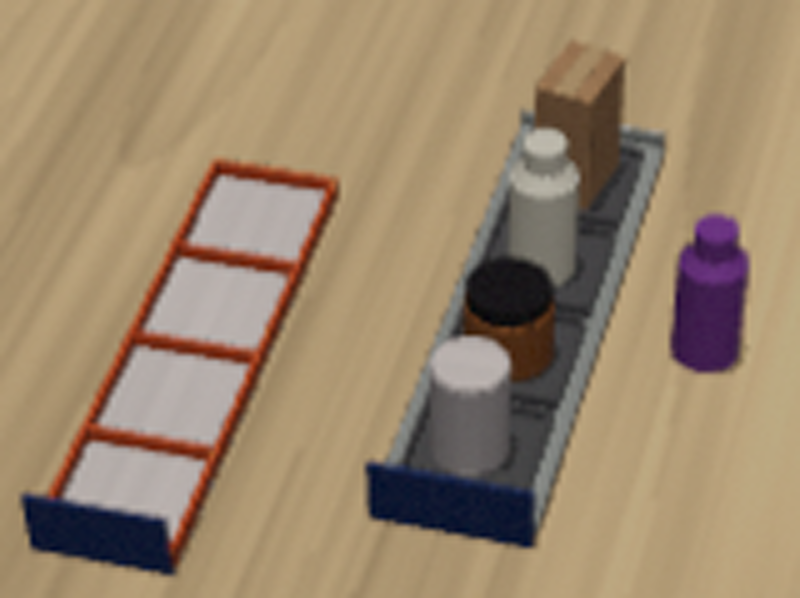

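```bash
cat > h.py <<'E'
import numpy as np
from scipy.spatial.transform import Rotation as R
C={'top':(545.4405,279.587,213.440,[0.37562632,-0.03237103,1.61917007],[0.03029492,-0.69687735,0.71619041,-0.02270398]),
'side':(537.3239,273.3615,207.8719,[0.22239935,1.00028747,1.13940651],[0.05116159,-0.12096761,0.91926711,-0.37107587])}
def px(cam,u,v,z):
    f,cx,cy,e,q=C[cam]; r=R.from_quat([q[1],q[2],q[3],q[0]])
    d=r.apply([(u-cx)/f,(v-cy)/f,1]); e=np.array(e); return e+d*(z-e[2])/d[2]
def T(u,v,z): return px('top',195+u/5-.4,145+v/4.6-.39,z)
def S(u,v,z): return px('side',185+u/5-.4,145+v/4.6-.39,z)
E
python3 - <<'E'
from h import *
np.set_printoptions(precision=4,suppress=True)
c=[T(*p,.016) for p in((62,52),(604,30),(609,152),(67,172))]
print("carrier",np.mean(c,0),c)
d=(c[0]+c[3]-c[1]-c[2])/2;print(np.linalg.norm(d),np.arctan2(-d[0],d[1]))
s=[S(*p,.016) for p in((215,163),(338,183))];print("carr side right end",s)
r=[T(*p,.012) for p in((187,309),(757,293),(765,433),(187,449))]
d=(r[0]+r[3]-r[1]-r[2])/2;print("rack",np.mean(r,0),np.linalg.norm(d),np.arctan2(-d[0],d[1]),r)
print("tin",T(261,365,.09),S(470,363,.09))
print("jar",T(404,366,.075),S(510,288,.075))
print("bottle",T(543,358,.123),S(545,145,.123))
k=[T(*p,.11) for p in((650,322),(740,333),(738,394),(643,380))]
print("carton",np.mean(k,0),k,S(581,72,.11))
for a,b in((0,1),(3,2)):
  d=k[a]-k[b];print(np.linalg.norm(d),np.arctan2(-d[0],d[1]))
print("purple",T(487,535,.108))
k=[S(*p,.11) for p in((537,90),(594,98),(625,62),(575,42))];print(k)
E
```

```text
carrier [0.6369 0.0327 0.016 ] [array([0.6739, 0.1946, 0.016 ]), array([ 0.6789, -0.1281,  0.016 ]), array([ 0.5994, -0.1286,  0.016 ]), array([0.5956, 0.1929, 0.016 ])]
0.32209966452371785 0.013681316810584336
carr side right end [array([ 0.6757, -0.1242,  0.016 ]), array([ 0.5974, -0.125 ,  0.016 ])]
rack [ 0.4609 -0.0446  0.012 ] 0.33872675642581557 0.002811594195566611 [array([0.5054, 0.1239, 0.012 ]), array([ 0.5063, -0.2132,  0.012 ]), array([ 0.4164, -0.2147,  0.012 ]), array([0.4155, 0.1257, 0.012 ])]
tin [0.4636 0.0754 0.09  ] [0.4623 0.075  0.09  ]
jar [ 0.4616 -0.0047  0.075 ] [ 0.4598 -0.0026  0.075 ]
bottle [ 0.4617 -0.082   0.123 ] [ 0.4596 -0.0794  0.123 ]
carton [ 0.4606 -0.1652  0.11  ] [array([ 0.4825, -0.1423,  0.11  ]), array([ 0.4745, -0.1919,  0.11  ]), array([ 0.4378, -0.1895,  0.11  ]), array([ 0.4476, -0.1373,  0.11  ])] [ 0.4584 -0.1648  0.11  ]
0.05021561638405447 -0.16038179636267752
0.05311031057401326 -0.18672373910094078
purple [ 0.3571 -0.0484  0.108 ]
[array([ 0.4791, -0.1415,  0.11  ]), array([ 0.4456, -0.1426,  0.11  ]), array([ 0.4357, -0.1808,  0.11  ]), array([ 0.4685, -0.1924,  0.11  ])]
```

The white bottle is at top (303,222) and the purple look-alike at (292,261), so I take the white one. From the left the row is tin (247,224), jar (275,224), bottle (303,222), carton (333,223). The close crop confirms this. The first move goes to above the tin.

Request:
drive_tool(deltas=[[[0.019,0.044,0],0.136],[[0.019,0.044,0],0.136],[[0.019,0.044,0],0.136],[[0.019,0.044,0],0.136],[[0.019,0.044,0],0.136],[[0.019,0.044,0],0.136],[[0.019,0.044,0],0.136],[[0.019,0.044,0],0.136],[[0.019,0.044,0],0.136],[[0.019,0.044,0],0]], gripper=1)

```text
time_s: 1.1
eef_pos: [0.3835, -0.0869, 0.2259]
eef_rot: [-0.002, 0.694, 0.72, -0.001]
wrist_force: [1.2, -0.5, 0.4]
opening: 1.005
```

Request:
drive_tool(deltas=[[[0.02,0.04,0],-0.037],[[0.02,0.04,0],0],[[0.02,0.04,0],0],[[0.019,0.04,0],0],[[0.005,0.006,-0.02],0],[[0,0,0],0]])

```text
time_s: 1.7
eef_pos: [0.4693, 0.0934, 0.205]
eef_rot: [-0.002, 0.704, 0.71, -0.0]
wrist_force: [-0.1, -0.1, 0.5]
opening: 0.996
```

Request:
drive_tool(deltas=[[[-0.006,-0.018,0],-0.008],[[0,0,0],0],[[0,0,-0.03],0],[[0,0,-0.03],0],[[0,0,-0.02],0],[[0,0,0],0]])

```text
time_s: 2.3
eef_pos: [0.4639, 0.0726, 0.1266]
eef_rot: [-0.0, 0.709, 0.706, 0.001]
wrist_force: [-0.6, 0.4, 0.9]
opening: 0.998
```

Request:
drive_tool(deltas=[[[-0.001,0.002,-0.025],0],[[0,0,-0.025],0],[[0,0,-0.02],0],[[0,0,-0.015],0],[[0,0,0],0],[[0,0,0],0]])

```text
time_s: 2.9
eef_pos: [0.4692, 0.0719, 0.048]
eef_rot: [0.004, 0.711, 0.703, 0.005]
wrist_force: [-0.4, -0.0, 0.3]
opening: 1.001
```

```bash
cat > snap.py <<'E'
from bench import get_obs,camera
import cv2,sys,numpy as np
n=sys.argv[1]
a=cv2.resize(camera("top")["frame"][120:290,170:370],(400,340),interpolation=cv2.INTER_CUBIC)
b=cv2.resize(camera("side")["frame"][100:290,160:360],(400,380),interpolation=cv2.INTER_CUBIC)
im=np.zeros((380,800,3),np.uint8);im[:340,:400]=a;im[:,400:]=b
cv2.imwrite(f"pics/{n}.png",im[:,:,::-1])
o=get_obs();print(o["time_s"],o["eef_pos"].round(4),o["eef_rot"].round(3),o["opening"])
E
python3 snap.py a1
```

```text
3.0 [0.4693 0.072  0.0482] [0.004 0.711 0.704 0.006] 0.9968260990301945
```

View pics/a1.png

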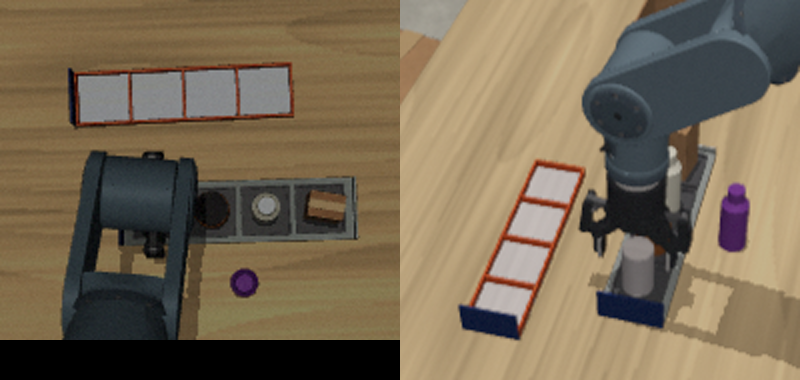

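The gripper straddles the tin along x (tin at about (637,265) in the side half). It has drifted 6 mm forward, so I correct that and close.

Request:
drive_tool(deltas=[[[-0.006,0.003,-0.005],0],[[0,0,0],0],[[0,0,0],0]])

```text
time_s: 3.3
eef_pos: [0.4645, 0.0751, 0.0452]
eef_rot: [0.006, 0.711, 0.703, 0.007]
wrist_force: [-0.2, -0.1, -0.6]
opening: 1.003
```

Request:
drive_tool(deltas=[[[0,0,0],0],[[0,0,0],0],[[0,0,0],0],[[0,0,0],0],[[0,0,0],0],[[0,0,0],0],[[0,0,0],0],[[0,0,0],0]], gripper=0)

```text
time_s: 4.1
eef_pos: [0.4646, 0.0753, 0.0461]
eef_rot: [0.006, 0.711, 0.704, 0.007]
wrist_force: [-0.8, 0.6, 0.8]
opening: 0.498
```

Request:
drive_tool(deltas=[[[0,0,0.015],0],[[0,0,0.03],0],[[0,0,0.03],0],[[0,0,0.03],0],[[0,0,0.02],0],[[0,0,0],0]])

```text
time_s: 4.7
eef_pos: [0.459, 0.0756, 0.1704]
eef_rot: [0.001, 0.711, 0.703, 0.003]
wrist_force: [0.4, 0.1, -4.0]
opening: 0.501
```

Request:
drive_tool(deltas=[[[0.015,-0.013,0],0],[[0.026,-0.023,0],0],[[0.026,-0.023,0],0],[[0.026,-0.023,0],0],[[0.026,-0.023,0],0],[[0.026,-0.023,0],0],[[0.015,-0.013,0],0],[[0,0,0],0],[[0,0,0],0]])

```text
time_s: 5.6
eef_pos: [0.6148, -0.0691, 0.1499]
eef_rot: [-0.009, 0.71, 0.704, -0.003]
wrist_force: [0.5, 0.1, -3.5]
opening: 0.499
```

Request:
drive_tool(deltas=[[[0.014,-0.01,0],0],[[0.01,-0.008,0],0],[[0,0,0],0],[[0,0,-0.02],0],[[0,0,-0.02],0],[[0,0,-0.01],0],[[0,0,0],0],[[0,0,0],0]])

```text
time_s: 6.4
eef_pos: [0.6337, -0.0817, 0.0944]
eef_rot: [-0.014, 0.709, 0.705, -0.004]
wrist_force: [-0.2, 0.3, -3.4]
opening: 0.505
```

Request:
drive_tool(deltas=[[[0.003,-0.005,-0.015],0],[[0.002,0,-0.015],0],[[0,0,-0.01],0],[[0,0,0],0],[[0,0,0],0]])

```text
time_s: 6.9
eef_pos: [0.64, -0.0874, 0.0526]
eef_rot: [-0.012, 0.709, 0.705, -0.004]
wrist_force: [-0.2, -0.5, -3.6]
opening: 0.504
```

```bash
python3 snap.py a2
```

```text
7.0 [ 0.64   -0.0873  0.0529] [-0.012  0.709  0.705 -0.004] 0.4953647904171392
```

View pics/a2.png

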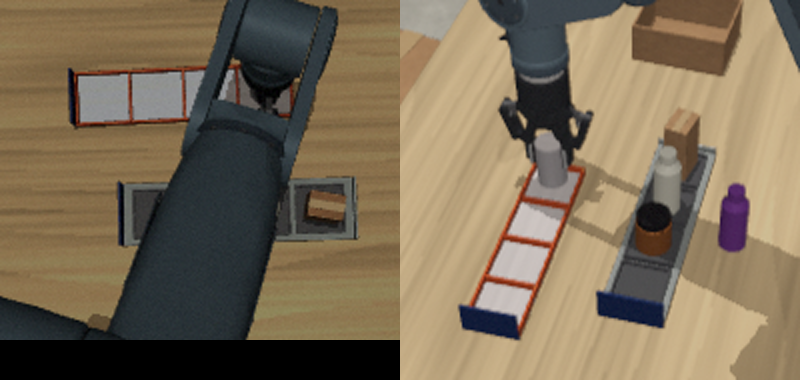

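The tin (about (550,165), side half) is over the right-hand end pocket. I lower it the rest of the way.

Request:
drive_tool(deltas=[[[0,0,-0.007],0],[[0,0,-0.005],0],[[0,0,-0.003],0],[[0,0,0],0]])

```text
time_s: 7.4
eef_pos: [0.6409, -0.0875, 0.038]
eef_rot: [-0.011, 0.709, 0.705, -0.003]
wrist_force: [-0.7, -0.6, -4.0]
opening: 0.5
```

Request:
drive_tool(deltas=[[[0,0,-0.002],0],[[0,0,-0.001],0],[[0,0,0],0]])

```text
time_s: 7.7
eef_pos: [0.6413, -0.0876, 0.0359]
eef_rot: [-0.011, 0.709, 0.705, -0.003]
wrist_force: [0.6, 0.0, -4.0]
opening: 0.5
```

Request:
drive_tool(deltas=[[[0,0,-0.001],0],[[0,0,-0.001],0],[[0,0,0],0]])

```text
time_s: 8.0
eef_pos: [0.6417, -0.0877, 0.0359]
eef_rot: [-0.011, 0.709, 0.705, -0.003]
wrist_force: [-0.5, 0.3, -3.1]
opening: 0.5
```

Request:
drive_tool(deltas=[[[0,0,-0.001],0],[[0,0,0],0]])

```text
time_s: 8.2
eef_pos: [0.6421, -0.0878, 0.0358]
eef_rot: [-0.01, 0.709, 0.705, -0.003]
wrist_force: [-0.3, 0.1, -2.8]
opening: 0.498
```

Request:
drive_tool(deltas=[[[0,0,0],0],[[0,0,0],0],[[0,0,0],0],[[0,0,0],0],[[0,0,0],0],[[0,0,0],0]], gripper=1)

```text
time_s: 8.8
eef_pos: [0.6436, -0.0884, 0.0363]
eef_rot: [-0.009, 0.709, 0.705, -0.002]
wrist_force: [0.7, -0.3, -0.7]
opening: 0.998
```

Request:
drive_tool(deltas=[[[0,0,0.02],0],[[0,0,0.035],0],[[0,0,0.035],0],[[0,0,0.03],0],[[-0.02,0.01,0.01],0],[[-0.03,0.014,0],0],[[-0.03,0.014,0],0],[[-0.03,0.014,0],0],[[-0.02,0.01,0],0],[[0,0,0],0]])

```text
time_s: 9.8
eef_pos: [0.5082, -0.0247, 0.171]
eef_rot: [-0.008, 0.709, 0.705, -0.001]
wrist_force: [0.4, -0.1, -0.2]
opening: 1.003
```

```bash
python3 snap.py a3
```

```text
9.9 [ 0.5106 -0.0261  0.1715] [-0.007  0.709  0.705 -0.001] 0.9956282494901963
```

View pics/a3.png

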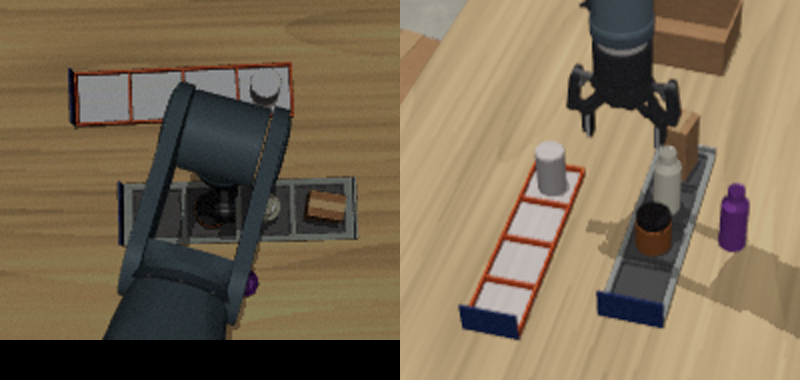

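The tin stands upright in the right-hand end pocket. Next is the jar at (.461,-.0035).

Request:
drive_tool(deltas=[[[-0.025,0.012,0],0],[[-0.02,0.01,0],0],[[-0.005,0,0],0],[[0,0,0],0],[[0,0,-0.02],0],[[0,0,-0.02],0],[[0,0,-0.01],0],[[0,0,0],0]])

```text
time_s: 10.7
eef_pos: [0.4706, -0.0098, 0.1231]
eef_rot: [-0.002, 0.711, 0.703, 0.002]
wrist_force: [-0.3, -0.1, 0.2]
opening: 0.998
```

Request:
drive_tool(deltas=[[[-0.01,0.006,0],0],[[-0.002,0,-0.02],0],[[-0.002,0,-0.025],0],[[-0.002,0,-0.02],0],[[0,0,-0.01],0],[[0,0,0],0],[[0,0,0],0]])

```text
time_s: 11.4
eef_pos: [0.4575, -0.0039, 0.0517]
eef_rot: [0.002, 0.711, 0.703, 0.004]
wrist_force: [0.7, -1.0, 0.8]
opening: 0.999
```

Request:
drive_tool(deltas=[[[0.003,0,-0.01],0],[[0,0,-0.01],0],[[0,0,-0.003],0],[[0,0,0],0],[[0,0,0],0]])

```text
time_s: 11.9
eef_pos: [0.4632, -0.0043, 0.0293]
eef_rot: [0.004, 0.711, 0.703, 0.005]
wrist_force: [0.2, 0.1, -0.2]
opening: 0.999
```

Request:
drive_tool(deltas=[[[-0.002,0,0],0],[[0,0,0],0],[[0,0,0],0],[[0,0,0],0],[[0,0,0],0],[[0,0,0],0],[[0,0,0],0]], gripper=0)

```text
time_s: 12.6
eef_pos: [0.4613, -0.0044, 0.0301]
eef_rot: [0.005, 0.711, 0.703, 0.005]
wrist_force: [-0.2, -0.3, 0.8]
opening: 0.592
```

Request:
drive_tool(deltas=[[[0,0,0.015],0],[[0,0,0.03],0],[[0,0,0.03],0],[[0,0,0.03],0],[[0.01,0,0.01],0],[[0.03,0,0],0],[[0.03,0,0],0],[[0.03,0,0],0],[[0.03,0,0],0],[[0.02,0,0],0]])

```text
time_s: 13.6
eef_pos: [0.6098, -0.0028, 0.1466]
eef_rot: [0.001, 0.711, 0.703, 0.003]
wrist_force: [0.4, -0.8, -2.5]
opening: 0.592
```

Request:
drive_tool(deltas=[[[0.015,-0.003,0],0],[[0,0,0],0],[[0,0,0],0],[[0,0,-0.02],0],[[0,0,-0.02],0],[[0,0,-0.01],0],[[0,0,0],0]])

```text
time_s: 14.3
eef_pos: [0.6225, -0.0049, 0.0926]
eef_rot: [-0.001, 0.711, 0.703, 0.002]
wrist_force: [-0.5, 0.8, -2.8]
opening: 0.593
```

Request:
drive_tool(deltas=[[[0.012,-0.002,-0.01],0],[[0,0,-0.015],0],[[0,0,-0.015],0],[[0,0,-0.01],0],[[0,0,0],0],[[0,0,0],0]])

```text
time_s: 14.9
eef_pos: [0.633, -0.0064, 0.0413]
eef_rot: [-0.001, 0.711, 0.703, 0.001]
wrist_force: [-0.8, 0.1, -2.0]
opening: 0.59
```

Request:
drive_tool(deltas=[[[0.003,0,-0.008],0],[[0.001,0,-0.006],0],[[0,0,-0.003],0],[[0,0,0],0]])

```text
time_s: 15.3
eef_pos: [0.6382, -0.0065, 0.0241]
eef_rot: [-0.001, 0.711, 0.703, 0.002]
wrist_force: [0.3, -0.7, -1.7]
opening: 0.592
```

```bash
python3 snap.py a4
```

```text
15.4 [ 0.6384 -0.0065  0.0246] [-0.     0.711  0.703  0.002] 0.5979397417112065
```

View pics/a4.png

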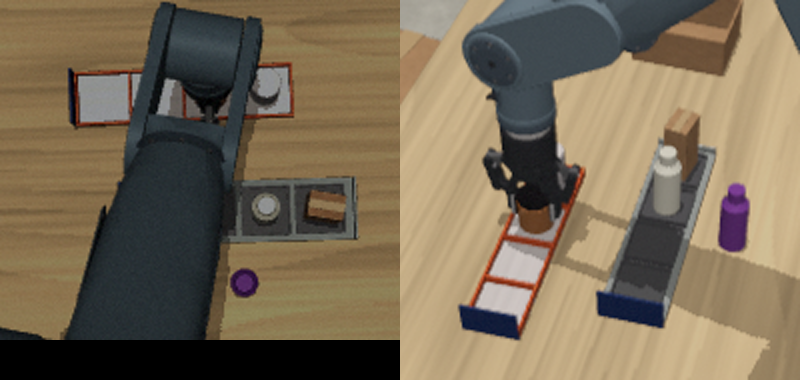

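The jar (about (535,215), side half) is low in its pocket. I lower it to contact.

Request:
drive_tool(deltas=[[[0,0,-0.003],0],[[0,0,-0.002],0],[[0,0,-0.001],0],[[0,0,0],0]])

```text
time_s: 15.8
eef_pos: [0.6391, -0.0066, 0.0193]
eef_rot: [0.0, 0.711, 0.704, 0.003]
wrist_force: [-0.0, 1.1, -2.2]
opening: 0.594
```

Request:
drive_tool(deltas=[[[0,0,-0.0015],0],[[0,0,-0.001],0],[[0,0,0],0]])

```text
time_s: 16.1
eef_pos: [0.6397, -0.0067, 0.0195]
eef_rot: [0.001, 0.711, 0.704, 0.003]
wrist_force: [0.2, -0.2, -1.8]
opening: 0.59
```

Request:
drive_tool(deltas=[[[0,0,0],0],[[0,0,0],0],[[0,0,0],0],[[0,0,0],0],[[0,0,0],0],[[0,0,0],0]], gripper=1)

```text
time_s: 16.7
eef_pos: [0.6407, -0.007, 0.0199]
eef_rot: [0.002, 0.711, 0.704, 0.003]
wrist_force: [-0.4, 0.5, -0.2]
opening: 1.001
```

Request:
drive_tool(deltas=[[[0,0,0.02],0],[[0,0,0.04],0],[[0,0,0.04],0],[[0,0,0.03],0],[[-0.02,-0.008,0.02],0],[[-0.03,-0.012,0],0],[[-0.035,-0.014,0],0],[[-0.03,-0.012,0],0],[[-0.025,-0.01,0],0],[[-0.01,-0.005,0],0]])

```text
time_s: 17.7
eef_pos: [0.4853, -0.0686, 0.1755]
eef_rot: [0.003, 0.71, 0.704, 0.004]
wrist_force: [0.3, 0.2, -0.7]
opening: 0.998
```

```bash
python3 snap.py a5
```

```text
17.8 [ 0.4864 -0.0687  0.1757] [0.003 0.71  0.704 0.004] 0.9977972587484207
```

View pics/a5.png

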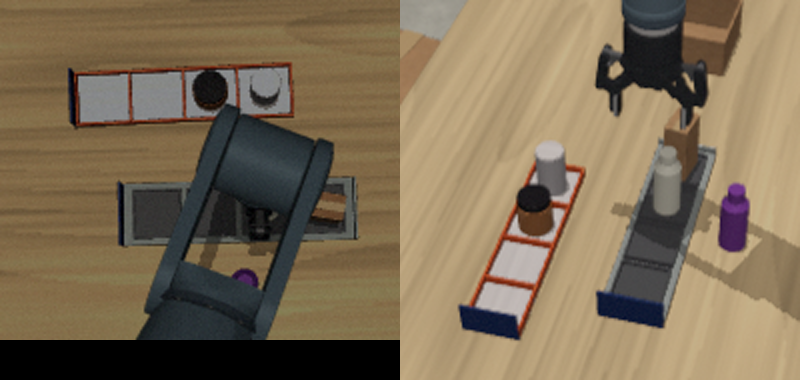

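The jar is upright in the second pocket from the right (top half (210,90)). Next is the bottle at (.4605,-.081).

Request:
drive_tool(deltas=[[[-0.02,-0.01,0],0],[[-0.006,-0.002,0],0],[[0,0,0],0],[[0,0,0],0]])

```text
time_s: 18.2
eef_pos: [0.4643, -0.0808, 0.1769]
eef_rot: [0.005, 0.71, 0.704, 0.006]
wrist_force: [0.4, -0.5, -0.2]
opening: 1.004
```

Request:
drive_tool(deltas=[[[-0.005,0,-0.015],0],[[-0.002,0,-0.025],0],[[-0.002,0,-0.025],0],[[-0.001,0,-0.015],0],[[0,0,0],0],[[0,0,0],0]])

```text
time_s: 18.8
eef_pos: [0.4607, -0.0796, 0.0961]
eef_rot: [0.007, 0.709, 0.705, 0.007]
wrist_force: [0.4, 0.3, 0.8]
opening: 0.999
```

Request:
drive_tool(deltas=[[[0,-0.001,-0.015],0],[[-0.002,0,-0.015],0],[[-0.001,0,-0.006],0],[[0,0,0],0],[[0,0,0],0]])

```text
time_s: 19.3
eef_pos: [0.4633, -0.0817, 0.0642]
eef_rot: [0.012, 0.709, 0.705, 0.009]
wrist_force: [-0.7, 0.3, -0.1]
opening: 0.999
```

Request:
drive_tool(deltas=[[[-0.004,0,-0.005],0],[[0,0,0],0],[[0,0,0],0]])

```text
time_s: 19.6
eef_pos: [0.4605, -0.0822, 0.0608]
eef_rot: [0.013, 0.709, 0.705, 0.01]
wrist_force: [0.1, 0.6, 0.6]
opening: 1.0
```

Request:
drive_tool(deltas=[[[0,0,0],0],[[0,0,0],0],[[0,0,0],0],[[0,0,0],0],[[0,0,0],0],[[0,0,0],0],[[0,0,0],0],[[0,0,0],0]], gripper=0)

```text
time_s: 20.4
eef_pos: [0.4611, -0.0825, 0.0617]
eef_rot: [0.014, 0.709, 0.705, 0.01]
wrist_force: [-0.2, -0.4, 1.9]
opening: 0.446
```

Request:
drive_tool(deltas=[[[0,0,0.015],0],[[0,0,0.03],0],[[0,0,0.035],0],[[0,0,0.03],0],[[0.012,0.012,0.01],0],[[0.025,0.022,0],0],[[0.03,0.026,0],0],[[0.03,0.026,0],0],[[0.025,0.022,0],0],[[0.015,0.013,0],0]])

```text
time_s: 21.4
eef_pos: [0.5957, 0.0436, 0.1809]
eef_rot: [0.009, 0.711, 0.703, 0.008]
wrist_force: [-1.0, -0.3, -2.3]
opening: 0.451
```

Request:
drive_tool(deltas=[[[0.022,0.018,0],0],[[0.012,0.009,0],0],[[0,0,0],0],[[0,0,0],0],[[0,0,-0.02],0],[[0,0,-0.025],0],[[0,0,-0.02],0],[[0,0,0],0]])

```text
time_s: 22.2
eef_pos: [0.6267, 0.0718, 0.109]
eef_rot: [0.006, 0.71, 0.704, 0.004]
wrist_force: [-0.4, -1.3, -3.0]
opening: 0.45
```

Request:
drive_tool(deltas=[[[0.008,0.002,-0.012],0],[[0,0,-0.015],0],[[0,0,-0.01],0],[[0,0,-0.006],0],[[0,0,0],0],[[0,0,0],0]])

```text
time_s: 22.8
eef_pos: [0.6338, 0.0715, 0.0667]
eef_rot: [0.006, 0.711, 0.703, 0.005]
wrist_force: [-0.2, 1.3, -1.8]
opening: 0.452
```

```bash
python3 snap.py a6
```

```text
22.9 [0.634  0.0716 0.0669] [0.006 0.711 0.703 0.005] 0.45180045611480074
```

View pics/a6.png

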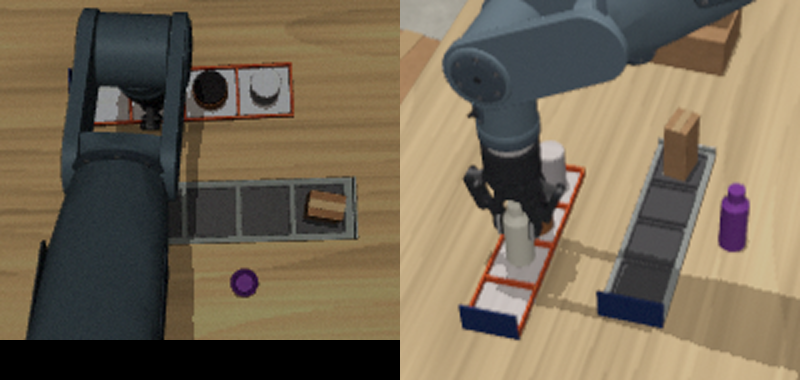

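The bottle (about (518,240), side half) is over the second pocket from the left. I continue down.

Request:
drive_tool(deltas=[[[0.002,0.001,-0.007],0],[[0,0,-0.005],0],[[0,0,-0.002],0],[[0,0,0],0]])

```text
time_s: 23.3
eef_pos: [0.637, 0.0728, 0.0529]
eef_rot: [0.007, 0.711, 0.703, 0.005]
wrist_force: [0.0, -0.7, -2.1]
opening: 0.453
```

Request:
drive_tool(deltas=[[[0,0,-0.001],0],[[0,0,-0.001],0],[[0,0,0],0]])

```text
time_s: 23.6
eef_pos: [0.637, 0.0728, 0.0507]
eef_rot: [0.007, 0.711, 0.703, 0.005]
wrist_force: [-0.2, -0.1, -2.0]
opening: 0.453
```

Request:
drive_tool(deltas=[[[0,0,-0.001],0],[[0,0,-0.001],0],[[0,0,0],0]])

```text
time_s: 23.9
eef_pos: [0.6374, 0.0729, 0.0508]
eef_rot: [0.007, 0.711, 0.704, 0.006]
wrist_force: [0.0, 0.8, -2.9]
opening: 0.449
```

Request:
drive_tool(deltas=[[[0,0,-0.001],0],[[0,0,0],0]])

```text
time_s: 24.1
eef_pos: [0.638, 0.0728, 0.0506]
eef_rot: [0.008, 0.711, 0.704, 0.006]
wrist_force: [-0.6, -0.2, -1.7]
opening: 0.452
```

Request:
drive_tool(deltas=[[[0,0,0],0],[[0,0,0],0],[[0,0,0],0],[[0,0,0],0],[[0,0,0],0],[[0,0,0],0]], gripper=1)

```text
time_s: 24.7
eef_pos: [0.639, 0.0727, 0.0509]
eef_rot: [0.009, 0.711, 0.703, 0.007]
wrist_force: [-0.0, -0.6, 0.3]
opening: 1.001
```

Request:
drive_tool(deltas=[[[0,0,0.02],0],[[0,0,0.04],0],[[0,0,0.04],0],[[0,0,0.03],0],[[-0.015,-0.02,0.01],0],[[-0.026,-0.035,0],-0.08],[[-0.028,-0.038,0],-0.08],[[-0.028,-0.038,0],0],[[-0.026,-0.035,0],0],[[-0.02,-0.025,0],0]])

```text
time_s: 25.7
eef_pos: [0.4914, -0.1204, 0.1969]
eef_rot: [0.011, 0.764, 0.645, 0.007]
wrist_force: [0.6, -0.5, -0.7]
opening: 0.995
```

```bash
python3 snap.py a7
```

```text
25.8 [ 0.4909 -0.1214  0.1968] [0.011 0.765 0.644 0.007] 0.9994523782755981
```

View pics/a7.png

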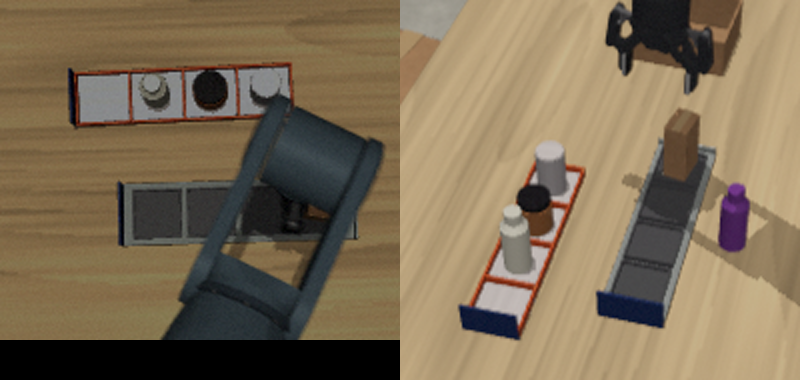

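The bottle is upright in its pocket (top half (152,88)). Next is the carton.

Request:
drive_tool(deltas=[[[-0.016,-0.022,0],0],[[-0.014,-0.02,0],0],[[-0.004,-0.003,0],0],[[0,0,0],0],[[0,0,0],0]])

```text
time_s: 26.3
eef_pos: [0.4576, -0.1664, 0.1979]
eef_rot: [0.012, 0.766, 0.643, 0.008]
wrist_force: [-0.1, -0.2, 0.1]
opening: 0.999
```

Request:
drive_tool(deltas=[[[0,0,-0.015],0],[[0,0,-0.025],0],[[-0.001,0,-0.025],0],[[-0.001,0,-0.02],0],[[0,0,-0.01],0],[[0,0,0],0],[[0,0,0],0]])

```text
time_s: 27.0
eef_pos: [0.461, -0.1609, 0.1016]
eef_rot: [0.014, 0.763, 0.646, 0.01]
wrist_force: [0.7, 0.1, 0.5]
opening: 1.003
```

```bash
python3 snap.py a8
```

```text
27.1 [ 0.4612 -0.1613  0.1021] [0.014 0.763 0.646 0.01 ] 1.00077137646476
```

View pics/a8.png

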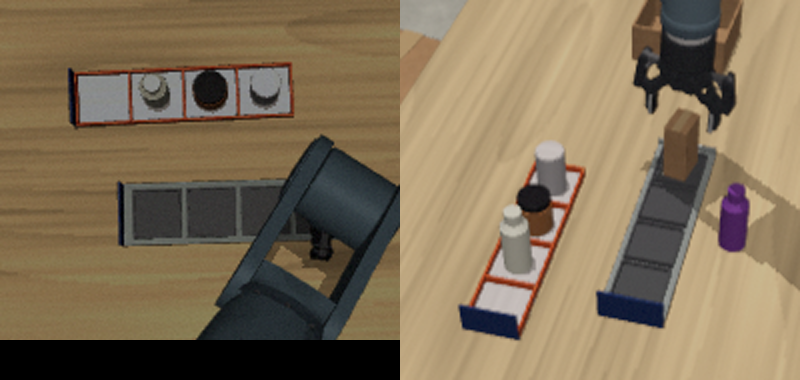

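The fingers are on both sides of the carton (top at (683,120), side half). I descend further.

Request:
drive_tool(deltas=[[[-0.002,-0.004,-0.015],0],[[-0.002,0,-0.018],0],[[-0.001,-0.001,-0.01],0],[[0,0,-0.003],0],[[0,0,0],0],[[0,0,0],0]])

```text
time_s: 27.7
eef_pos: [0.4608, -0.1693, 0.0608]
eef_rot: [0.02, 0.763, 0.646, 0.012]
wrist_force: [1.0, 0.2, 0.3]
opening: 0.995
```

Request:
drive_tool(deltas=[[[-0.001,0.004,-0.005],0],[[0,0,0],0],[[0,0,0],0]])

```text
time_s: 28.0
eef_pos: [0.4607, -0.1654, 0.0569]
eef_rot: [0.021, 0.763, 0.646, 0.012]
wrist_force: [-0.5, 0.7, -0.1]
opening: 1.005
```

Request:
drive_tool(deltas=[[[0,0,0],0],[[0,0,0],0],[[0,0,0],0],[[0,0,0],0],[[0,0,0],0],[[0,0,0],0],[[0,0,0],0],[[0,0,0],0]], gripper=0)

```text
time_s: 28.8
eef_pos: [0.4608, -0.1654, 0.0576]
eef_rot: [0.021, 0.763, 0.646, 0.012]
wrist_force: [0.4, 0.6, 0.7]
opening: 0.421
```

```bash
python3 snap.py a9
```

```text
28.9 [ 0.4608 -0.1654  0.0576] [0.021 0.763 0.646 0.012] 0.41691851325595025
```

View pics/a9.png

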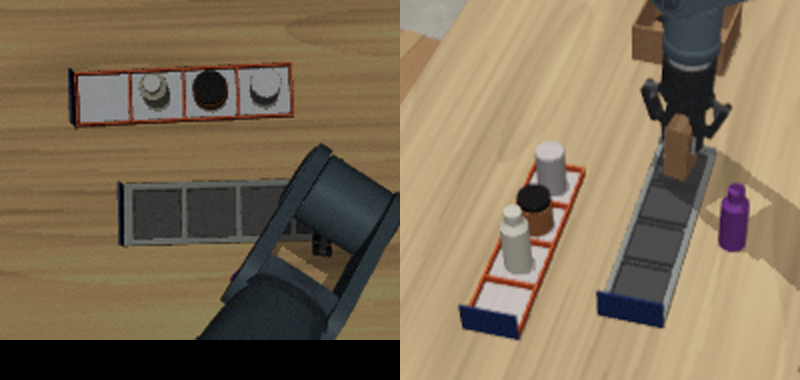

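Request:
drive_tool(deltas=[[[0,0,0.015],0],[[0,0,0.03],0],[[0,0,0.035],0],[[0,0,0.03],0],[[0.005,0.015,0.02],0],[[0.012,0.03,0],0.06],[[0.015,0.04,0],0.06],[[0.015,0.04,0],0.06],[[0.015,0.04,0],0],[[0.015,0.04,0],0]])

```text
time_s: 29.9
eef_pos: [0.5352, 0.0435, 0.1895]
eef_rot: [0.018, 0.703, 0.711, 0.012]
wrist_force: [0.8, -0.6, -1.2]
opening: 0.42
```

Request:
drive_tool(deltas=[[[0.015,0.025,0],0],[[0.015,0.025,0],0],[[0.02,0.018,0],0],[[0.02,0.01,0],0],[[0.015,0.004,0],0],[[0,0,0],0],[[0,0,0],0]])

```text
time_s: 30.6
eef_pos: [0.62, 0.1366, 0.1837]
eef_rot: [0.015, 0.7, 0.714, 0.01]
wrist_force: [-0.1, 0.3, -1.3]
opening: 0.415
```

Request:
drive_tool(deltas=[[[0.01,0.012,0],-0.006],[[0,0.004,-0.015],0],[[0,0,-0.025],0],[[0,0,-0.025],0],[[0,0,-0.015],0],[[0,0,0],0],[[0,0,0],0]])

```text
time_s: 31.3
eef_pos: [0.6233, 0.1498, 0.0965]
eef_rot: [0.013, 0.702, 0.712, 0.007]
wrist_force: [0.4, -0.6, -1.8]
opening: 0.415
```

Request:
drive_tool(deltas=[[[0.009,0.003,-0.01],0],[[0,0,-0.012],0],[[0,0,-0.01],0],[[0,0,-0.004],0],[[0,0,0],0],[[0,0,0],0]])

```text
time_s: 31.9
eef_pos: [0.6337, 0.1523, 0.0625]
eef_rot: [0.015, 0.702, 0.712, 0.008]
wrist_force: [-0.8, -0.2, -2.2]
opening: 0.419
```

```bash
python3 snap.py b1
```

```text
32.0 [0.6339 0.1523 0.0627] [0.015 0.702 0.712 0.008] 0.4166103942711713
```

View pics/b1.png

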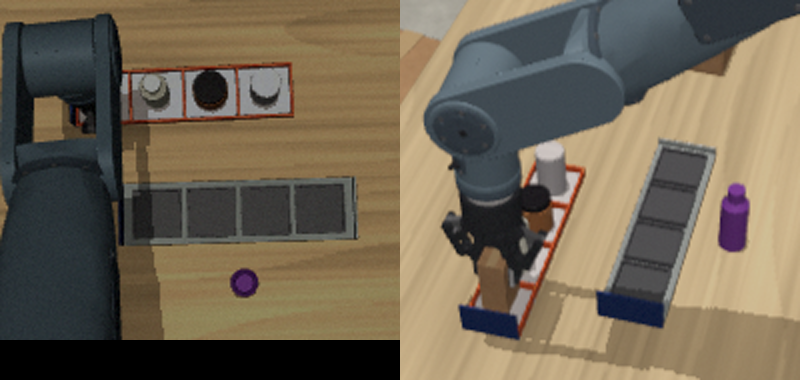

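The carton (about (493,280), side half) is over the left-hand end pocket. I lower it.

Request:
drive_tool(deltas=[[[0,0.001,-0.006],0],[[0,0,-0.005],0],[[0,0,-0.002],0],[[0,0,0],0]])

```text
time_s: 32.4
eef_pos: [0.6344, 0.1535, 0.0496]
eef_rot: [0.015, 0.702, 0.712, 0.009]
wrist_force: [0.7, 0.6, -1.3]
opening: 0.415
```

Request:
drive_tool(deltas=[[[-0.001,0,-0.002],0],[[0,0,-0.001],0],[[0,0,0],0]])

```text
time_s: 32.7
eef_pos: [0.6333, 0.1535, 0.0465]
eef_rot: [0.015, 0.702, 0.712, 0.009]
wrist_force: [0.2, 0.7, -1.2]
opening: 0.415
```

Request:
drive_tool(deltas=[[[0,0,-0.001],0],[[0,0,-0.001],0],[[0,0,0],0]])

```text
time_s: 33.0
eef_pos: [0.6337, 0.1536, 0.0468]
eef_rot: [0.015, 0.702, 0.712, 0.009]
wrist_force: [0.2, 1.4, -1.6]
opening: 0.415
```

Request:
drive_tool(deltas=[[[0,0,-0.001],0],[[0,0,0],0]])

```text
time_s: 33.2
eef_pos: [0.6343, 0.1535, 0.0465]
eef_rot: [0.016, 0.702, 0.712, 0.01]
wrist_force: [-0.1, 0.2, -1.5]
opening: 0.415
```

Request:
drive_tool(deltas=[[[0,0,0],0],[[0,0,0],0],[[0,0,0],0],[[0,0,0],0],[[0,0,0],0],[[0,0,0],0]], gripper=1)

```text
time_s: 33.8
eef_pos: [0.6352, 0.1535, 0.0466]
eef_rot: [0.017, 0.702, 0.712, 0.01]
wrist_force: [-0.1, 0.3, 1.4]
opening: 1.001
```

Request:
drive_tool(deltas=[[[0,0,0.02],0],[[0,0,0.04],0],[[0,0,0.04],0],[[0,0,0.03],0],[[-0.03,0,0.01],0],[[-0.04,0,0],0],[[-0.05,0,0],0],[[-0.05,0,0],0],[[-0.03,0,0],0],[[0,0,0],0]])

```text
time_s: 34.8
eef_pos: [0.4274, 0.1525, 0.1909]
eef_rot: [0.017, 0.703, 0.711, 0.011]
wrist_force: [-0.0, -0.2, 0.2]
opening: 0.999
```

```bash
python3 snap.py b2
```

```text
34.9 [0.431  0.1523 0.1918] [0.018 0.703 0.711 0.012] 0.9946715645563255
```

View pics/b2.png

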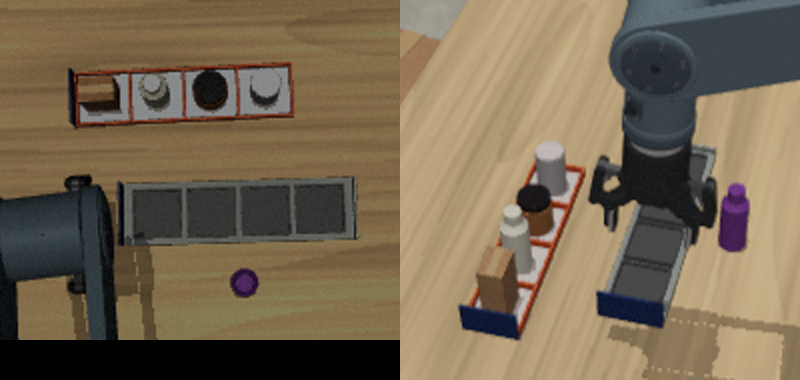

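```bash
python3 - <<'E'
from h import *
c=np.array([.637,.033]);th=.0137
for n,t,s,z in(("carton",(97,90),(499,263),.099),("bottle",(152,84),(513,213),.112),("jar",(210,89),(535,197),.064),("tin",(264,82),(550,150),.079)):
    for p in(px('top',170+t[0]/2,120+t[1]/2,z),px('side',160+(s[0]-400)/2,100+s[1]/2,z)):
        d=p[:2]-c;print(n,p[:2].round(3),"carrier frame",[round(d[0]*np.cos(th)+d[1]*np.sin(th),3),round(-d[0]*np.sin(th)+d[1]*np.cos(th),3)])
E
```

```text
carton [0.632 0.151] carrier frame [np.float64(-0.004), np.float64(0.118)]
carton [0.626 0.156] carrier frame [np.float64(-0.01), np.float64(0.123)]
bottle [0.636 0.072] carrier frame [np.float64(-0.001), np.float64(0.039)]
bottle [0.633 0.078] carrier frame [np.float64(-0.004), np.float64(0.045)]
jar [ 0.634 -0.008] carrier frame [np.float64(-0.003), np.float64(-0.041)]
jar [ 0.632 -0.003] carrier frame [np.float64(-0.005), np.float64(-0.036)]
tin [ 0.64  -0.085] carrier frame [np.float64(0.001), np.float64(-0.118)]
tin [ 0.636 -0.087] carrier frame [np.float64(-0.002), np.float64(-0.12)]
```

Request:
drive_tool(deltas=[[[0,0,0.02],0],[[0,0,0],0],[[0,0,0],0],[[0,0,0],0]])

```text
time_s: 35.3
eef_pos: [0.4354, 0.1519, 0.2124]
eef_rot: [0.019, 0.703, 0.71, 0.013]
wrist_force: [-0.2, 0.3, -0.1]
opening: 1.001
```

```bash
python3 - <<'E'
from bench import hand_in
print(hand_in())
E
```

```text
the job is handed in; nothing more can be done
None
```

I moved all four items into the carrier in reverse order and handed the job in at about 35 s. From the left, the carrier now holds carton, bottle, jar, tin; the staging rack held tin, jar, bottle, carton. Each item was lowered to its pocket floor before release, and the hand-in gave no verdict.

**Last checks:** the final pictures show every item upright in its pocket and the gripper open and clear of everything. In carrier coordinates, the top and side cameras put each item within about 10 mm of its pocket centre, against the 22 mm limit. The two cameras differ by up to about 6 mm, and the largest reading is the carton at 10 mm in x from the side view.

**Not checked:** I took no final close look at the tape roll and the cardboard box, but the arm never went near them. The purple bottle was left untouched and shows unmoved in the last picture.

**Disagreed:** the tool tilted by up to about 0.05 rad during the moves. The items still look upright, but I did not measure their tilt.

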